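# Pin the panel stop

## Task

Set up the panel stop for the next painting: push its aluminium slide along the wooden base until the hole in the slide is over the hole in the base, then drop the long slender pin from the rack down through both holes until its collar sits on the slide, and let go. The short pin and the thick stepped pin do not fit; leave them in the rack.

Things in the scene. Friction and masses are not known exactly. Their poses are not given: they have to be found in the camera images.
- stop (a joint): Travel of the aluminium slide along the base (m), growing along +x of point base_hole, range 0 to 0.095. At 0.080 its hole is exactly over the base's hole; at q it is 0.080 - q short of it, towards -x. Starts 35 to 80 mm short, stays where it is left, moves with about 1.5 N.
- stop_knob (a point): Half-way up the slide's wooden knob (upright round peg, 22 mm diameter, 37 mm tall), 75 mm above the table and 75 mm from the slide's hole towards -x of point base_hole. Slide: plate 125 x 64 x 14 mm, one 24 mm through hole, top 53 mm above the table; a 12 mm high lip crosses it 26 mm beyond the hole.
- base_hole (a point): Upper mouth (centre) of the 24 mm through hole in the fixed wooden base, 38 mm above the table. x: level, along the base, the way the slide must go; z up. Base 220 x 90 x 38 mm, a dark steel rail on each long side, the slide between them. With the long pin fully in, its collar rests on the slide 15 mm above this point, its grip's centre 41 mm above it.
- long_pin_grip (a point): The right pin, upright in a wooden rack (170 x 50 x 30 mm, 3 sockets in a row 60 mm apart, 24 mm deep; pins swap places). Point: centre of its wooden grip (22 mm diameter, 42 tall), 82 mm above table; z up the pin. Below: collar 36 mm wide, underside 26 mm under this point; steel shank 14 mm thick, 50 long, 26 of it in view, last 8 mm tapered to a 6 mm tip 76 mm under this point. 0.06-0.13 kg.
- short_pin_grip (a point): Wrong pin, in the same rack: same grip and collar, but a shank of only 28 mm, so that its collar is nearly down on the rack. Point: centre of its grip, 60 mm above the table.
- stepped_pin_grip (a point): Wrong pin, in the same rack: as tall as the right one, same grip and collar, but the upper 24 mm of its shank, which shows above the rack, is 26 mm thick. Point: centre of its grip, 82 mm above the table.
Not all that is in view belongs to the job. What is shaped like the part that bears long_pin_grip but red is not meant.

How it is judged:
By the outcome, as a careful person would: the job done as asked, in the order asked, and still so for the second after the job is handed in, with the robot touching nothing.
It also fails if it takes over 54 s, if anything falls off the work surface, if the arm or the gripper's body presses on something with over 40 N, if the wrist force passes 120 N, or if a joint passes its speed limit or range.

## Robot

A 7-joint arm with a two-finger parallel gripper is mounted at the origin on the work surface; the furniture and walls round the work are solid. World frame = base frame: x ahead of the robot, y to its left, z up, the work surface at z = 0. Lengths are in m, angles in rad, forces in N, time in s.
With the tool pointing down it reaches from about 0.35 to 0.9 m from the base axis. Payload 8.1 kg.
Tool frame: the origin (TCP) lies on the centre line of the jaws, within the pads' length; the fingertips stand 17 mm ahead of it and the grasp point (between the pads) lies 2 mm behind it; z points along the fingers, y is the direction in which the jaws open and shut (so a half turn about z gives the same grasp; the last joint's range is limited). The gripper opens to 92 mm and grips with 3 to 60 N. Pads are 19 mm wide; open, the fingers measure 130 mm over their backs; the gripper's body (75 mm by 190 mm) begins 47 mm behind the grasp point.
Start: joints at [1.102, 0.434, 0.025, 1.573, -0.012, 1.134, -0.075], TCP at [0.224, -0.584, 0.244] pointing down, gripper open.
Joint ranges: [-2.62, 2.62], [-0.44, 2.09], [-1.27, 1.32], [0.08, 2.57], [-1.32, 4.46], [0.12, 2], [-2.74, 2.74]. Speed limits (rad/s): [2.22, 2.22, 3.01, 3.01, 3.14, 3.14, 3.14].

## Interface

Orientations are given as a rotation vector (axis times angle).
In Python, from cell import arm, imaging, job gives the robot as it stands.
- The arm moves only by the tool jog_arm, never from a script. Its argument "moves" is a list of rows, each an object with "fingers": the closure, from -1 (fully open) to 1 (shut); "xyz": the shift along the tool's x, y, z in cm, a list of three; "angular": the turn, a rotation vector about the tool's x, y, z in rad, a list of three. In form: [{"fingers": fingers, "xyz": [dx, dy, dz], "angular": [ax, ay, az]}, ...]. A call has 1 to 12 rows; each row is the pose to reach, as a shift and turn from the pose commanded when the call began, along the tool's axes at that moment; what a row does not reach only later rows make up. A row lasts 1/8 s, in which the tool goes at most 62.5 mm and 10.7 degrees, less where a joint would pass 70% of its speed; a pose out of reach is approached as far as the arm can. A call with a gripper value outside its range is refused whole. The fingers move at their own pace and stop on an object; "grip_force" is the grip in N (left out, the last holds). Time passes only in rows, so rows that repeat a pose let the fingers close. It gives the time, the measured TCP pose, the force and the opening at its end, in the units of the state.
- arm.observe(): the state, without advancing time (a new reading comes with each control period).
- imaging.get_image(name): name is "scene" or "top" or "wrist"; returns the picture (384x512x3 uint8, red, green, blue); there is no depth.
- imaging.camera_params(name): a dict with "fx", "fy", "cx", "cy" (pixels), "rvec" (rotation vector, rad) and "tvec" (3), from world to camera coordinates, as OpenCV has them; the wrist camera has in their place "hand_eye" (4x4, takes a point from camera to tool coordinates, whose origin is the TCP and whose axes are the flange's). Camera axes: x right, y down, z forward; pixel columns grow to the right and rows downward; lengths in m; the calibration is good to about 2 mm. A picture is of the moment at which its call begins: read the wrist's pose just before it. camera_params takes no time and is no camera call.
- job.sign_off(): hands the job in, once; it reports no verdict.
The state is a dict: "clock": time; "joints": joint angles; "dq": joint speeds; "joint_efforts": joint torques, N m; "position": TCP position; "ee_rot": TCP orientation; "force": force on the tool from outside, world axes, zero at the start; "ft_torque": the same for the moment, N m; "width": opening from 0.0 (shut) to 1.0 (fully open).
Only numpy, scipy, OpenCV 4.12 (cv2) and the standard library are available. Lean on these libraries where they do the work, as an engineer would, in place of code of your own. Each camera call takes 0.05 s, during which the arm holds its last target. There are 200 camera calls.

## Working session

There is one attempt and no reset: what is moved stays moved. The work goes in short steps, Python scripts to look and compute and a tool call to move; the robot and the scene stay as the last step left them, time stands still between calls to the robot, and variables do not carry over. Pictures are saved under pics/ and viewed, about 8 in all and at most 12, crops included, and the job is handed in when it is done.

Besides the shell and the picture viewer there is one more tool, called after "Call:" as a command line: name --argument value ..., lists and objects as JSON in quotes. jog_arm: Moves the arm, as the interface text tells. Its arguments: {"type":"object","properties":{"moves":{"type":"array"},"grip_force":{"type":"number"}},"required":["moves"]}

```bash
mkdir -p pics
cat > h.py <<'E'
import numpy as np, cv2
from scipy.spatial.transform import Rotation as R
from cell import arm, imaging, job
def grab(n,f=None):
    s=arm.observe(); im=imaging.get_image(n)
    if f: cv2.imwrite('pics/'+f,im[:,:,::-1])
    return s,im
def cam(n,s=None):
    p=imaging.camera_params(n); K=np.array([[p['fx'],0,p['cx']],[0,p['fy'],p['cy']],[0,0,1]])
    if 'rvec' in p:
        Rw=R.from_rotvec(np.ravel(p['rvec'])).as_matrix(); t=np.ravel(p['tvec'])
    else:
        T=np.eye(4);T[:3,:3]=R.from_rotvec(s['ee_rot']).as_matrix();T[:3,3]=s['position']
        T=np.linalg.inv(T@np.array(p['hand_eye'])); Rw=T[:3,:3];t=T[:3,3]
    return K,Rw,t
def ray(n,uv,z,s=None):
    K,Rw,t=cam(n,s); c=-Rw.T@t; d=Rw.T@np.linalg.inv(K)@np.array([uv[0],uv[1],1.]); return c+d*(z-c[2])/d[2]
def proj(n,P,s=None):
    K,Rw,t=cam(n,s); q=K@(Rw@np.array(P)+t); return q[:2]/q[2]
def tool(P,s=None):
    s=s or arm.observe(); return R.from_rotvec(s['ee_rot']).as_matrix().T@(np.array(P)-s['position'])*100
E
python3 - <<'E'
from h import *
s,a=grab('top'); _,b=grab('scene')
cv2.imwrite('pics/1.png',cv2.resize(a[:,:,::-1],(800,600),interpolation=cv2.INTER_CUBIC));cv2.imwrite('pics/2.png',cv2.resize(b[:,:,::-1],(800,600),interpolation=cv2.INTER_CUBIC))
print(s); print(R.from_rotvec(s['ee_rot']).as_matrix().round(3))
for n in('top','scene'):
    K,Rw,t=cam(n);print(n,K[0,0],-Rw.T@t,Rw.round(2).tolist())
print(imaging.camera_params('wrist'))
E
```

```text
{'clock': 0.0, 'joints': array([ 1.10240665,  0.43523567,  0.024969  ,  1.57412977, -0.01154524,
        1.13399994, -0.07509297]), 'dq': array([ 5.10294923e-04,  8.58426167e-04,  1.32811766e-03, -5.41758134e-05,
        1.39055589e-03, -1.34176232e-03, -7.51986968e-04]), 'joint_efforts': array([ 1.52624921e-04, -6.67844296e+01,  9.85014103e-01, -3.14468873e+01,
       -6.05900749e-02,  4.26844438e-02,  1.00656657e-04]), 'position': array([ 0.22330709, -0.58320665,  0.24292441]), 'ee_rot': array([-3.08767622e+00, -5.71044207e-01,  7.63279293e-04]), 'force': array([0.21928525, 0.39598568, 0.7196538 ]), 'ft_torque': array([-0.00504   , -0.00878909,  0.0062905 ]), 'width': 0.9971139181165668}
[[ 0.934  0.358 -0.001]
 [ 0.358 -0.934  0.001]
 [-0.    -0.002 -1.   ]]
top 375.64339407352634 [ 0.38222828 -0.04529807  1.11164482] [[0.02, -1.0, -0.02], [-1.0, -0.02, -0.07], [0.07, 0.02, -1.0]]
scene 418.6946789257944 [0.02642461 0.46712948 0.84042779] [[-0.76, -0.65, -0.0], [-0.48, 0.57, -0.67], [0.43, -0.51, -0.75]]
{'fx': 299.2864126506509, 'fy': 299.2864126506509, 'cx': 253.77573701545515, 'cy': 193.75846475006765, 'hand_eye': array([[ 8.09104351e-04, -9.54474595e-01, -2.98291120e-01,
         8.15031251e-02],
       [ 9.99999322e-01,  5.22367323e-04,  1.04098796e-03,
         4.87234710e-04],
       [-8.37779026e-04, -2.98291760e-01,  9.54474371e-01,
        -1.40886849e-01],
       [ 0.00000000e+00,  0.00000000e+00,  0.00000000e+00,
         1.00000000e+00]])}
```

View pics/1.png

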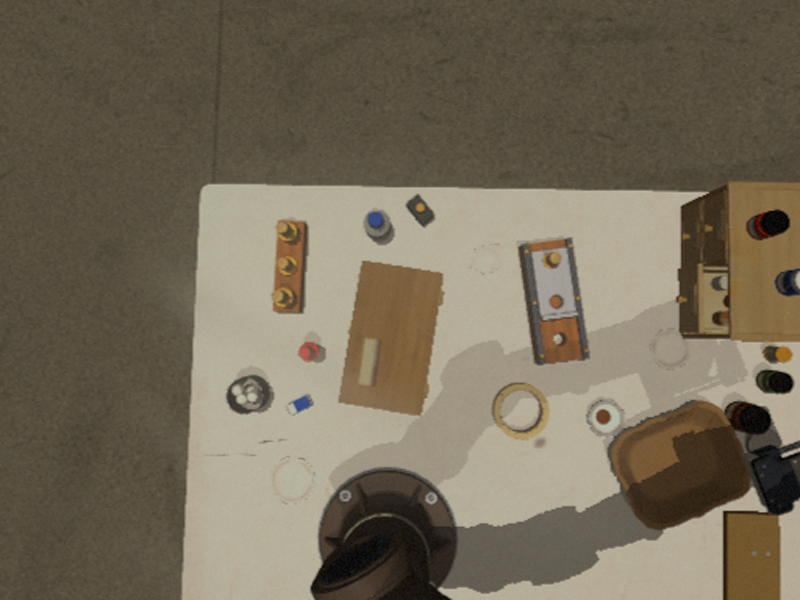

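View pics/2.png

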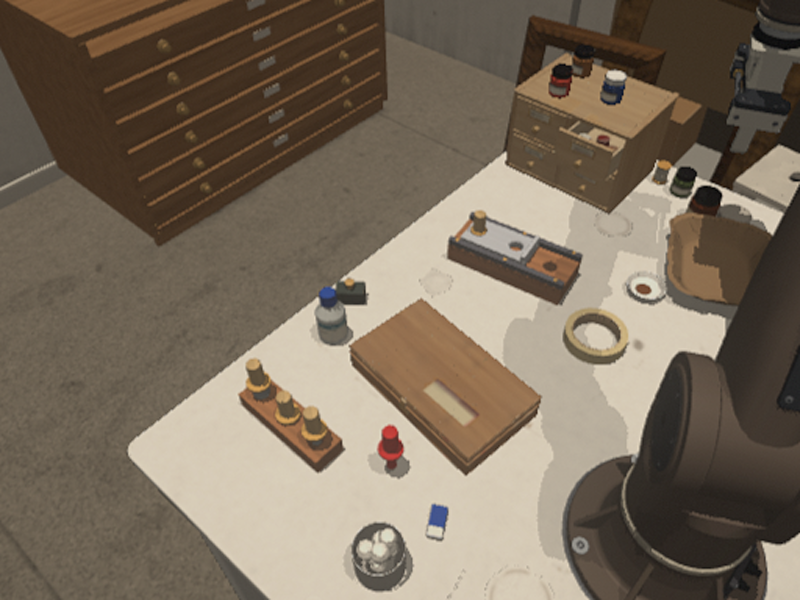

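Top (800x600 scale): the base is at (555,300), with knob (553,260), slide hole (557,302) and base hole (559,339). The rack holds pins at (289,231), (288,266) and (284,298). In the scene view they are at (257,375), (286,407) and (314,425), and the red decoy is at (390,450). I'll crop the rack to tell the pins apart.

Run:
```python
from h import *
a=cv2.imread('pics/2.png'); 
s,b=grab('scene'); c=b[220:305,145:225,::-1]
_,t=grab('top'); d=t[145:240,320:390,::-1]
c=cv2.resize(c,(480,510),interpolation=cv2.INTER_CUBIC); d=cv2.resize(d,(320,510),interpolation=cv2.INTER_CUBIC)
cv2.imwrite('pics/3.png',np.hstack([c,d]))
q=.64
k=ray('top',(553*q,258*q),.0935); sh=ray('top',(557*q,302*q),.053); bh=ray('top',(559*q,339*q),.038)
print('knob',k,'sh',sh,'bh',bh,np.linalg.norm((k-sh)[:2]),np.linalg.norm((bh-sh)[:2]))
for u,v in((289,228),(288,263),(283,295)):
  for z in(.081,.103): print(u,v,z,ray('top',(u*q,v*q),z), proj('scene',ray('top',(u*q,v*q),z))/q)
```

```text
knob [ 0.51324015 -0.28103842  0.0935    ] sh [ 0.43906644 -0.29783256  0.053     ] bh [ 0.37278316 -0.30521524  0.038     ] 0.076051178837883 0.06669315611260473
289 228 0.081 [0.55995174 0.18395147 0.081     ] [259.40124728 367.18941968]
289 228 0.103 [0.55615808 0.17905794 0.103     ] [261.07199242 357.18042645]
288 263 0.081 [0.49725558 0.18354734 0.081     ] [289.19751086 390.48745257]
288 263 0.103 [0.49480022 0.17866244 0.103     ] [290.76792517 380.06706955]
283 295 0.081 [0.44024575 0.19043202 0.081     ] [313.99542403 416.38627619]
283 295 0.103 [0.43900732 0.18540016 0.103     ] [315.48729204 405.50130238]
```

View pics/3.png

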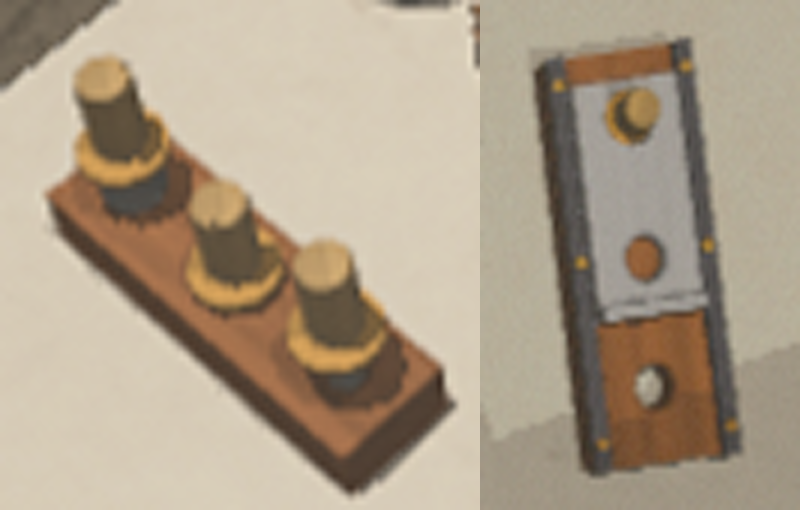

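The crop shows the shank under each collar (scene px, 800 scale):
- Far pin (257,375): thick dark shank, so it is the stepped one.
- Middle pin (286,407): collar almost on the rack, so it is the short one.
- Near pin (314,425): slim shank with the collar raised, so it is the **long pin**.
- (390,450) is red, so it is the decoy.

First I go above the slide knob.

Run:
```python
from h import *
f=lambda x,y:(320+(x-480)/4.571,145+y/5.368)
k=ray('top',f(641,107),.0935);sh=ray('top',f(645,258),.053);bh=ray('top',f(654,386),.038)
print(k,sh,bh)
for p,q in(((550,65),(597,470)),((683,45),(733,450))):
  d=ray('top',f(*q),.05)-ray('top',f(*p),.05);print(d/np.linalg.norm(d),np.degrees(np.arctan2(-d[1],-d[0])))
s=arm.observe()
for P in((.32,-.32,.30),(.485,-.285,.26)):print(tool(P,s).round(2))
```

```text
[ 0.51381603 -0.28455021  0.0935    ] [ 0.43965566 -0.29676232  0.053     ] [ 0.37294965 -0.30607709  0.038     ]
[-0.99008927 -0.14043943  0.        ] 8.073275190723873
[-0.98968549 -0.14325722  0.        ] 8.236371617423757
[ 18.44 -21.15  -5.66]
[ 35.1  -18.52  -1.66]
```

Call:
jog_arm --moves '[{"fingers":-1,"xyz":[18.4,-21.2,-5.7],"angular":[0,0,0.224]},{"fingers":-1,"xyz":[18.4,-21.2,-5.7],"angular":[0,0,0.224]},{"fingers":-1,"xyz":[18.4,-21.2,-5.7],"angular":[0,0,0.224]},{"fingers":-1,"xyz":[18.4,-21.2,-5.7],"angular":[0,0,0.224]},{"fingers":-1,"xyz":[18.4,-21.2,-5.7],"angular":[0,0,0.224]},{"fingers":-1,"xyz":[35.1,-18.5,-1.7],"angular":[0,0,0.224]},{"fingers":-1,"xyz":[35.1,-18.5,-1.7],"angular":[0,0,0.224]},{"fingers":-1,"xyz":[35.1,-18.5,-1.7],"angular":[0,0,0.224]},{"fingers":-1,"xyz":[35.1,-18.5,-1.7],"angular":[0,0,0.224]},{"fingers":-1,"xyz":[35.1,-18.5,-1.7],"angular":[0,0,0.224]},{"fingers":-1,"xyz":[35.1,-18.5,-1.7],"angular":[0,0,0.224]}]'

```text
clock: 1.58
position: [0.4842, -0.2862, 0.2611]
ee_rot: [3.133, 0.22, -0.0]
force: [0.1, -1.1, -0.0]
width: 1.002
```

Run:
```python
from h import *
s,w=grab('wrist','4.png'); print(s['position'],s['ee_rot'],s['clock'],s['force'])
for P in((.5138,-.2845,.0935),(.4397,-.2968,.053),(.373,-.306,.038)):print(proj('wrist',P,s))
```

```text
[ 0.48415153 -0.28620728  0.26111163] [ 3.13324048e+00  2.19681872e-01 -9.38997577e-05] 1.575 [ 0.137712   -1.05337937 -0.02876188]
[255.40070689 152.87308802]
[256.52323496 207.67527787]
[256.08895733 250.63540128]
```

View pics/4.png

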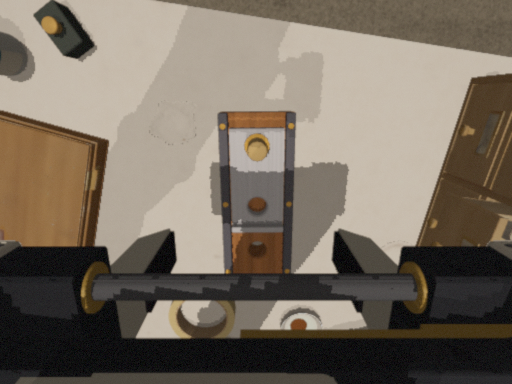

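Wrist view: knob top (257,151), slide hole (257,204), base hole (257,247), about 3 px above the prediction. The base is aligned with the tool. Computing the grasp.

Run:
```python
from h import *
s=arm.observe()
k=ray('wrist',(257,151),.0935,s);sh=ray('wrist',(257,204),.053,s);bh=ray('wrist',(257,247),.038,s)
print(k,sh,bh,np.linalg.norm(k-sh),np.linalg.norm((sh-bh)[:2]))
k[2]=.082;print(tool(k,s))
# refine holes: dark/brown contours in top image
_,t=grab('top');c=t[145:240,325:385];hsv=cv2.cvtColor(c,cv2.COLOR_RGB2HSV)
m=cv2.inRange(hsv,(0,70,40),(25,255,255))
n,l,st,ce=cv2.connectedComponentsWithStats(m)
for i in range(1,n):
  if st[i,4]>15: print(st[i],ce[i]+[325,145])
```

```text
[ 0.51606901 -0.28585361  0.0935    ] [ 0.44466346 -0.29668644  0.053     ] [ 0.37868001 -0.30643078  0.038     ] 0.08280309292404296 0.0666990877825465
[ 3.15354242  0.3978784  17.92530025]
[53  0  7 22 53] [381.96226415 155.13207547]
[  7  12  41  76 854] [353.63700234 211.60421546]
[27 44  8  8 47] [355.19148936 192.63829787]
```

Call:
jog_arm --grip_force 20 --moves '[{"fingers":-1,"xyz":[3.1,0.3,6],"angular":[0,0,0]},{"fingers":-1,"xyz":[3.1,0.3,12],"angular":[0,0,0]},{"fingers":-1,"xyz":[3.1,0.3,15.5],"angular":[0,0,0]},{"fingers":-1,"xyz":[3.1,0.3,17.9],"angular":[0,0,0]},{"fingers":-1,"xyz":[3.1,0.3,17.9],"angular":[0,0,0]},{"fingers":1,"xyz":[3.1,0.3,17.9],"angular":[0,0,0]},{"fingers":1,"xyz":[3.1,0.3,17.9],"angular":[0,0,0]},{"fingers":1,"xyz":[3.1,0.3,17.9],"angular":[0,0,0]},{"fingers":1,"xyz":[3.1,0.3,17.9],"angular":[0,0,0]},{"fingers":1,"xyz":[3.1,0.3,17.9],"angular":[0,0,0]},{"fingers":1,"xyz":[3.1,0.3,17.9],"angular":[0,0,0]},{"fingers":1,"xyz":[3.1,0.3,17.9],"angular":[0,0,0]}]'

```text
clock: 3.18
position: [0.5163, -0.2839, 0.0817]
ee_rot: [-3.134, -0.222, 0.0]
force: [-0.1, -0.8, -0.0]
width: 0.286
```

Call:
jog_arm --moves '[{"fingers":1,"xyz":[0,0,0],"angular":[0,0,0]},{"fingers":1,"xyz":[0,0,0],"angular":[0,0,0]},{"fingers":1,"xyz":[0,0,0],"angular":[0,0,0]},{"fingers":1,"xyz":[-1,0,0],"angular":[0,0,0]},{"fingers":1,"xyz":[-2.5,0,0],"angular":[0,0,0]},{"fingers":1,"xyz":[-4,0,0],"angular":[0,0,0]},{"fingers":1,"xyz":[-5.5,0,0],"angular":[0,0,0]},{"fingers":1,"xyz":[-6.3,0,0],"angular":[0,0,0]},{"fingers":1,"xyz":[-6.7,0,0],"angular":[0,0,0]},{"fingers":1,"xyz":[-6.7,0,0],"angular":[0,0,0]},{"fingers":1,"xyz":[-6.7,0,0],"angular":[0,0,0]}]'

```text
clock: 4.55
position: [0.4495, -0.295, 0.0817]
ee_rot: [3.132, 0.22, -0.0]
force: [-1.2, -8.0, -3.2]
width: 0.237
```

Run:
```python
from h import *
s,t=grab('top'); _,b=grab('scene')
c=cv2.resize(t[145:240,320:390,::-1],(380,516),interpolation=cv2.INTER_CUBIC)
d=cv2.resize(b[130:200,280:380,::-1],(420,294),interpolation=cv2.INTER_CUBIC);d=cv2.copyMakeBorder(d,0,222,0,0,0)
cv2.imwrite('pics/5.png',np.hstack([c,d]));print(s['position'],s['force'],s['width'])
```

```text
[ 0.44945592 -0.29499416  0.0817099 ] [-1.19054713 -7.97251274 -3.17350868] 0.23725073031769284
```

View pics/5.png

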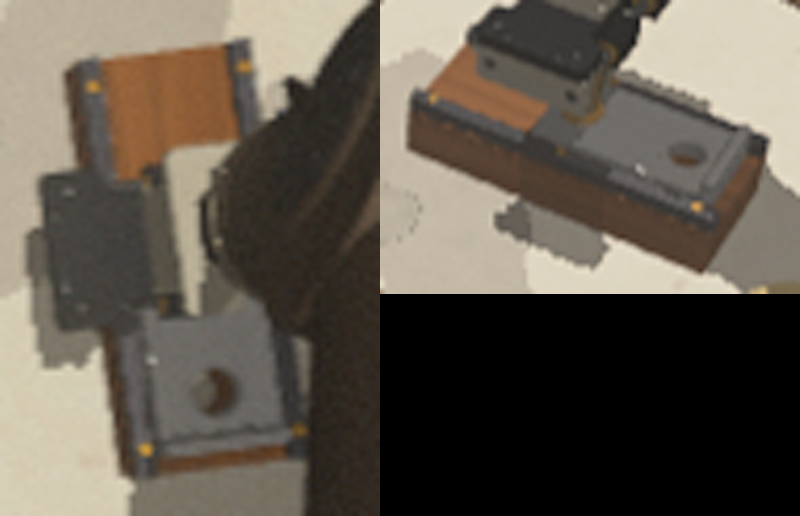

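The slide moved with the knob and its hole is roughly over the base hole. Now I release and look straight down the hole with the wrist camera.

Call:
jog_arm --moves '[{"fingers":-1,"xyz":[0,0,0],"angular":[0,0,0]},{"fingers":-1,"xyz":[0,0,0],"angular":[0,0,0]},{"fingers":-1,"xyz":[0,0,0],"angular":[0,0,0]},{"fingers":-1,"xyz":[0,0,0],"angular":[0,0,0]},{"fingers":-1,"xyz":[0,0,-6],"angular":[0,0,0]},{"fingers":-1,"xyz":[-5,0,-10],"angular":[0,0,0]},{"fingers":-1,"xyz":[-10,0,-12],"angular":[0,0,0]},{"fingers":-1,"xyz":[-15.6,0,-12],"angular":[0,0,0]},{"fingers":-1,"xyz":[-15.6,0,-12],"angular":[0,0,0]},{"fingers":-1,"xyz":[-15.6,0,-12],"angular":[0,0,0]},{"fingers":-1,"xyz":[-15.6,0,-12],"angular":[0,0,0]}]'

```text
clock: 6.02
position: [0.2968, -0.3152, 0.2017]
ee_rot: [-3.133, -0.225, -0.001]
force: [0.6, 1.1, 0.8]
width: 0.999
```

Run:
```python
from h import *
s,w=grab('wrist'); P=[.3755,-.306,.053]; u,v=proj('wrist',P,s).astype(int);print(s['position'],s['clock'],u,v)
x0,y0=max(u-50,0),max(v-40,0); print(x0,y0)
cv2.imwrite('pics/6.png',cv2.resize(w[y0:y0+75,x0:x0+100,::-1],(800,600),interpolation=cv2.INTER_CUBIC))
_,t=grab('top')
```

```text
[ 0.29675661 -0.31519729  0.20167605] 6.025 255 103
205 63
```

View pics/6.png

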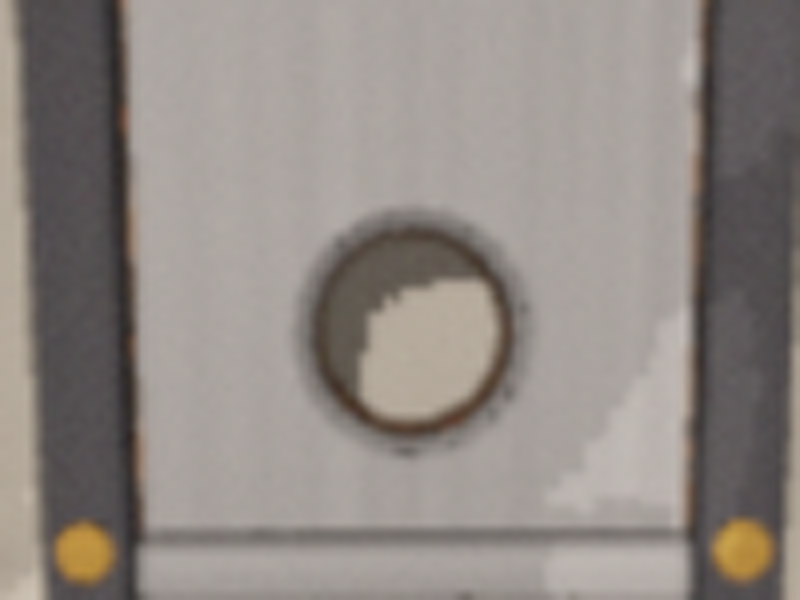

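The holes are concentric: crop centre (413,332), i.e. wrist px (256.6,104.5). The slide is set, so on to the rack.

Run:
```python
from h import *
s=arm.observe();print('hole',ray('wrist',(256.6,104.5),.053,s))
for P in((.44,-.06,.26),(.41,.187,.26)):print(tool(P,s).round(2))
```

```text
hole [ 0.37402903 -0.30715137  0.053     ]
[ 17.85 -23.2   -5.84]
[ 18.41 -48.08  -5.83]
```

Call:
jog_arm --moves '[{"fingers":-1,"xyz":[17.9,-23.2,-5.8],"angular":[0,0,0]},{"fingers":-1,"xyz":[17.9,-23.2,-5.8],"angular":[0,0,0]},{"fingers":-1,"xyz":[17.9,-23.2,-5.8],"angular":[0,0,0]},{"fingers":-1,"xyz":[17.9,-23.2,-5.8],"angular":[0,0,0]},{"fingers":-1,"xyz":[17.9,-23.2,-5.8],"angular":[0,0,0]},{"fingers":-1,"xyz":[18.4,-48.1,-5.8],"angular":[0,0,0.17]},{"fingers":-1,"xyz":[18.4,-48.1,-5.8],"angular":[0,0,0.17]},{"fingers":-1,"xyz":[18.4,-48.1,-5.8],"angular":[0,0,0.17]},{"fingers":-1,"xyz":[18.4,-48.1,-5.8],"angular":[0,0,0.17]},{"fingers":-1,"xyz":[18.4,-48.1,-5.8],"angular":[0,0,0.17]},{"fingers":-1,"xyz":[18.4,-48.1,-5.8],"angular":[0,0,0.17]},{"fingers":-1,"xyz":[18.4,-48.1,-5.8],"angular":[0,0,0.17]}]'

```text
clock: 7.62
position: [0.4101, 0.1853, 0.2595]
ee_rot: [3.14, -0.047, -0.001]
force: [-0.3, -0.6, 0.3]
width: 0.995
```

Run:
```python
from h import *
s,w=grab('wrist');print(s['position'],s['ee_rot'],s['clock'],proj('wrist',(.44,.187,.103),s))
cv2.imwrite('pics/7.png',cv2.resize(w[40:240,140:370,::-1],(690,600),interpolation=cv2.INTER_CUBIC))
```

```text
[0.41009569 0.18531151 0.25945146] [ 3.14043360e+00 -4.73788029e-02 -6.86854678e-04] 7.625 [250.5333319  154.54714409]
```

View pics/7.png

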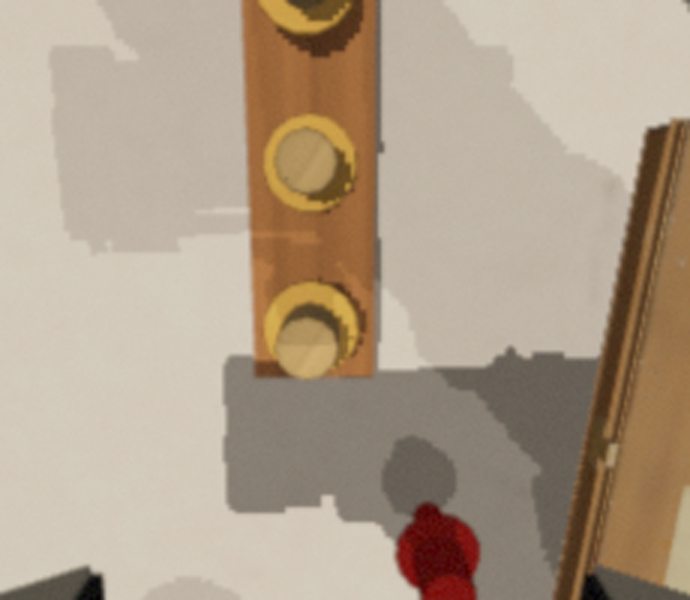

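Wrist crop: the long pin's grip top is at (308,349), wrist px (242.7,156.3). The short pin (308,160) is beyond it and the red decoy (440,560) is behind to the right.

Run:
```python
from h import *
s=arm.observe();p=ray('wrist',(242.7,156.3),.103,s);print(p, ray('wrist',(242.7,149),.056,s))
print('red',ray('wrist',(286,225),.06,s),ray('wrist',(290,237),.1,s))
print(tool((*p[:2],.084),s))
```

```text
[0.43854604 0.19480285 0.103     ] [0.43859703 0.19640063 0.056     ]
red [0.34396856 0.14676489 0.06      ] [0.34688618 0.14652858 0.1       ]
[ 2.81275494 -1.05815871 17.55015449]
```

Run:
```python
from h import *
s,t=grab('top');_,b=grab('scene');p=(.4385,.1948,.103)
print(proj('top',p),proj('scene',p),proj('top',(.439,.1854,.103)))
c=cv2.resize(t[135:205,160:220,::-1],(360,420),interpolation=cv2.INTER_CUBIC);d=cv2.resize(b[220:290,180:240,::-1],(360,420),interpolation=cv2.INTER_CUBIC)
for im,n,o in((c,'top',(160,135)),(d,'scene',(180,220))):
  cv2.drawMarker(im,tuple(((proj(n,p)-o)*6).astype(int)),(0,255,0),0,14,1)
cv2.imwrite('pics/8.png',np.hstack([c,d]))
```

```text
[177.65331968 188.91827988] [198.79389209 262.58460757] [181.11996143 188.80270459]
```

View pics/8.png

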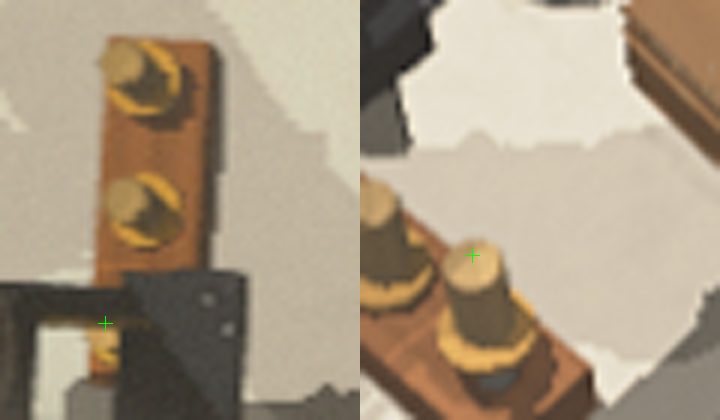

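The projected point lands on the slim-shank pin's grip top in the scene view, (473,256), so the fix is good. Grasping.

Call:
jog_arm --grip_force 30 --moves '[{"fingers":-1,"xyz":[2.8,-1.1,6],"angular":[0,0,0]},{"fingers":-1,"xyz":[2.8,-1.1,11],"angular":[0,0,0]},{"fingers":-1,"xyz":[2.8,-1.1,15],"angular":[0,0,0]},{"fingers":-1,"xyz":[2.8,-1.1,17.5],"angular":[0,0,0]},{"fingers":-1,"xyz":[2.8,-1.1,17.5],"angular":[0,0,0]},{"fingers":1,"xyz":[2.8,-1.1,17.5],"angular":[0,0,0]},{"fingers":1,"xyz":[2.8,-1.1,17.5],"angular":[0,0,0]},{"fingers":1,"xyz":[2.8,-1.1,17.5],"angular":[0,0,0]},{"fingers":1,"xyz":[2.8,-1.1,17.5],"angular":[0,0,0]},{"fingers":1,"xyz":[2.8,-1.1,17.5],"angular":[0,0,0]},{"fingers":1,"xyz":[2.8,-1.1,17.5],"angular":[0,0,0]},{"fingers":1,"xyz":[2.8,-1.1,17.5],"angular":[0,0,0]}]'

```text
clock: 9.28
position: [0.438, 0.1969, 0.0847]
ee_rot: [3.141, -0.044, -0.0]
force: [0.5, -0.0, -0.3]
width: 0.287
```

Call:
jog_arm --moves '[{"fingers":1,"xyz":[0,0,0],"angular":[0,0,0]},{"fingers":1,"xyz":[0,0,0],"angular":[0,0,0]},{"fingers":1,"xyz":[0,0,-1],"angular":[0,0,0]},{"fingers":1,"xyz":[0,0,-2.5],"angular":[0,0,0]},{"fingers":1,"xyz":[0,0,-5],"angular":[0,0,0]},{"fingers":1,"xyz":[0,0,-9],"angular":[0,0,0]},{"fingers":1,"xyz":[0,0,-14],"angular":[0,0,0]},{"fingers":1,"xyz":[0,0,-14],"angular":[0,0,0]},{"fingers":1,"xyz":[0,0,-14],"angular":[0,0,0]}]'

```text
clock: 10.4
position: [0.4378, 0.1966, 0.2249]
ee_rot: [3.141, -0.045, 0.001]
force: [0.1, -0.6, -1.1]
width: 0.235
```

Run:
```python
from h import *
s=arm.observe();print(s['position'],s['ee_rot'],s['force'],s['width'],s['clock'])
print(R.from_rotvec(s['ee_rot']).as_matrix().round(3))
for P in((.44,-.06,.23),(.374,-.307,.16)):print(tool(P,s).round(2))
```

```text
[0.43778664 0.19660945 0.22493165] [ 3.14102079e+00 -4.46444738e-02  7.21740316e-04] [ 0.08682641 -0.5744367  -1.05219495] 0.23541538678722243 10.4
[[ 1.    -0.028  0.   ]
 [-0.028 -1.    -0.   ]
 [ 0.     0.    -1.   ]]
[ 0.95 25.64 -0.5 ]
[-4.95 50.52  6.5 ]
```

Call:
jog_arm --moves '[{"fingers":1,"xyz":[1,12.5,-0.5],"angular":[0,0,0]},{"fingers":1,"xyz":[1,25.5,-0.5],"angular":[0,0,0]},{"fingers":1,"xyz":[1,25.5,-0.5],"angular":[0,0,0]},{"fingers":1,"xyz":[1,25.5,-0.5],"angular":[0,0,0]},{"fingers":1,"xyz":[-5,50.5,-0.5],"angular":[0,0,0]},{"fingers":1,"xyz":[-5,50.5,-0.5],"angular":[0,0,0]},{"fingers":1,"xyz":[-5,50.5,-0.5],"angular":[0,0,0]},{"fingers":1,"xyz":[-5,50.5,-0.5],"angular":[0,0,0]},{"fingers":1,"xyz":[-5,50.5,-0.5],"angular":[0,0,0]},{"fingers":1,"xyz":[-5,50.5,3],"angular":[0,0,0]},{"fingers":1,"xyz":[-5,50.5,6.5],"angular":[0,0,0]},{"fingers":1,"xyz":[-5,50.5,6.5],"angular":[0,0,0]}]'

```text
clock: 11.9
position: [0.3719, -0.3044, 0.157]
ee_rot: [-3.137, 0.043, 0.009]
force: [-0.4, 0.4, -0.1]
width: 0.233
```

Call:
jog_arm --moves '[{"fingers":1,"xyz":[0,0,0],"angular":[0,0,0]},{"fingers":1,"xyz":[0,0,0],"angular":[0,0,0]}]'

```text
clock: 12.15
position: [0.3746, -0.3067, 0.161]
ee_rot: [3.14, -0.044, 0.003]
force: [0.5, -0.3, -0.4]
width: 0.233
```

Run:
```python
from h import *
s,b=grab('scene');_,w=grab('wrist')
print(s['position'],s['force'],s['width'],s['clock']);h=(.374,-.307,.053);x,y,z=s['position']
for n in('scene','wrist'):print(n,proj(n,h,s),proj(n,(x,y,z-.079),s))
u,v=proj('scene',h).astype(int)
c=cv2.resize(b[v-45:v+30,u-40:u+40,::-1],(480,450),interpolation=cv2.INTER_CUBIC)
u2,v2=proj('wrist',h,s).astype(int)
x0,y0=max(u2-50,0),max(0,min(v2-60,384-120));d=cv2.resize(w[y0:y0+120,x0:x0+80,::-1],(300,450),interpolation=cv2.INTER_CUBIC)
print(u-40,v-45,x0,y0);cv2.imwrite('pics/9.png',np.hstack([c,d]))
```

```text
[ 0.3746139  -0.30670679  0.1609751 ] [ 0.51976292 -0.27744095 -0.35116796] 0.232642141141603 12.15
scene [352.96341554 165.26983368] [354.41391657 157.32678834]
wrist [253.38926136 198.94318161] [253.01434358 209.79151297]
312 120 203 138
```

View pics/9.png

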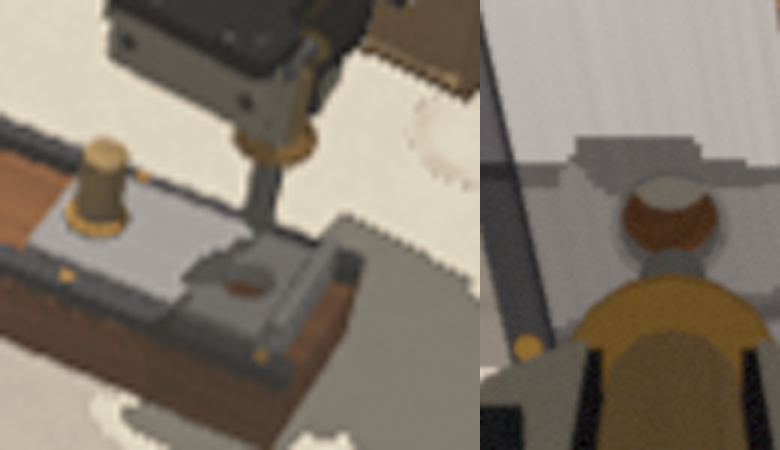

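The wrist view shows the tip (254.5,208) heading into the hole, centred at (253.7,197). The scene view agrees within about 2 px. That is within the fit, so I lower partway and check the force.

Call:
jog_arm --moves '[{"fingers":1,"xyz":[0,0,1.5],"angular":[0,0,0]},{"fingers":1,"xyz":[0,0,2.5],"angular":[0,0,0]},{"fingers":1,"xyz":[0,0,3.2],"angular":[0,0,0]},{"fingers":1,"xyz":[0,0,3.9],"angular":[0,0,0]},{"fingers":1,"xyz":[0,0,4.5],"angular":[0,0,0]},{"fingers":1,"xyz":[0,0,4.5],"angular":[0,0,0]},{"fingers":1,"xyz":[0,0,4.5],"angular":[0,0,0]}]'

```text
clock: 13.12
position: [0.3739, -0.3066, 0.1149]
ee_rot: [3.141, -0.044, 0.0]
force: [0.4, 1.5, -0.2]
width: 0.232
```

Call:
jog_arm --moves '[{"fingers":1,"xyz":[0,0,0.7],"angular":[0,0,0]},{"fingers":1,"xyz":[0,0,1.4],"angular":[0,0,0]},{"fingers":1,"xyz":[0,0,2.1],"angular":[0,0,0]},{"fingers":1,"xyz":[0,0,2.7],"angular":[0,0,0]},{"fingers":1,"xyz":[0,0,3.1],"angular":[0,0,0]},{"fingers":1,"xyz":[0,0,3.2],"angular":[0,0,0]},{"fingers":1,"xyz":[0,0,3.2],"angular":[0,0,0]}]'

```text
clock: 14.0
position: [0.3739, -0.3065, 0.0828]
ee_rot: [3.141, -0.044, 0.0]
force: [1.2, -0.4, -0.5]
width: 0.238
```

Run:
```python
from h import *
s,b=grab('scene');_,w=grab('wrist')
print(s['position'],s['force'],s['clock'])
c=cv2.resize(b[120:195,312:392,::-1],(480,450),interpolation=cv2.INTER_CUBIC)
d=cv2.resize(w[138:258,203:283,::-1],(300,450),interpolation=cv2.INTER_CUBIC)
cv2.imwrite('pics/10.png',np.hstack([c,d]))
```

```text
[ 0.37386053 -0.30651299  0.08276084] [ 1.15993155 -0.37339268 -0.52430159] 14.0
```

View pics/10.png

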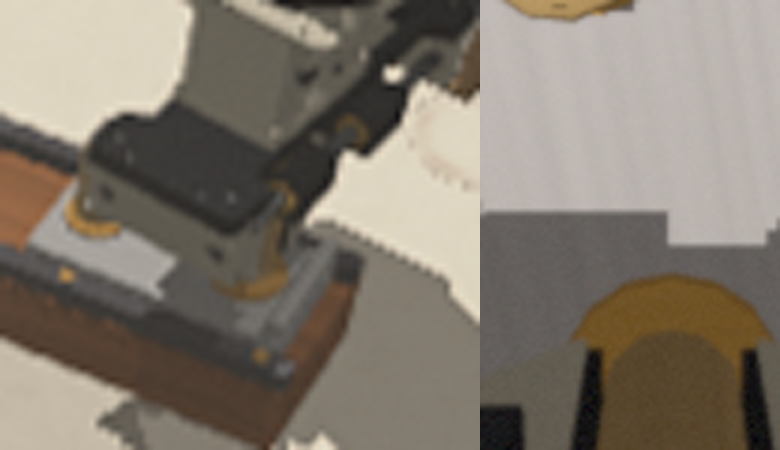

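The pin is through both holes and the collar is about 1 mm above the slide, with no contact force. I lower the last bit, release and withdraw straight up.

Call:
jog_arm --moves '[{"fingers":1,"xyz":[0,0,0.1],"angular":[0,0,0]},{"fingers":1,"xyz":[0,0,0.1],"angular":[0,0,0]},{"fingers":-1,"xyz":[0,0,0.1],"angular":[0,0,0]},{"fingers":-1,"xyz":[0,0,0.1],"angular":[0,0,0]},{"fingers":-1,"xyz":[0,0,0.1],"angular":[0,0,0]},{"fingers":-1,"xyz":[0,0,0.1],"angular":[0,0,0]},{"fingers":-1,"xyz":[0,0,0.1],"angular":[0,0,0]},{"fingers":-1,"xyz":[0,0,-3],"angular":[0,0,0]},{"fingers":-1,"xyz":[0,0,-7],"angular":[0,0,0]},{"fingers":-1,"xyz":[0,0,-12],"angular":[0,0,0]},{"fingers":-1,"xyz":[0,0,-15],"angular":[0,0,0]},{"fingers":-1,"xyz":[0,0,-15],"angular":[0,0,0]}]'

```text
clock: 15.6
position: [0.3749, -0.3072, 0.235]
ee_rot: [3.138, -0.045, 0.006]
force: [-0.2, 0.2, 0.3]
width: 1.0
```

Run:
```python
from h import *
s,b=grab('scene');_,w=grab('wrist')
print(s['position'],s['force'],s['clock'],s['width'])
c=cv2.resize(b[120:195,312:392,::-1],(480,450),interpolation=cv2.INTER_CUBIC)
d=cv2.resize(w[100:250,203:303,::-1],(300,450),interpolation=cv2.INTER_CUBIC)
cv2.imwrite('pics/11.png',np.hstack([c,d]))
print([(z,((proj('scene',(.374,-.307,z))-[312,120])*6).round(),((proj('wrist',(.374,-.307,z),s)-[203,100])*3+[480,0]).round()) for z in(.053,.1)])
```

```text
[ 0.37493677 -0.3072156   0.23503076] [-0.18285739  0.19431329  0.26471471] 15.6 1.0001404916725993
[(0.053, array([246., 272.]), array([629., 236.])), (0.1, array([263., 194.]), array([629., 272.]))]
```

View pics/11.png

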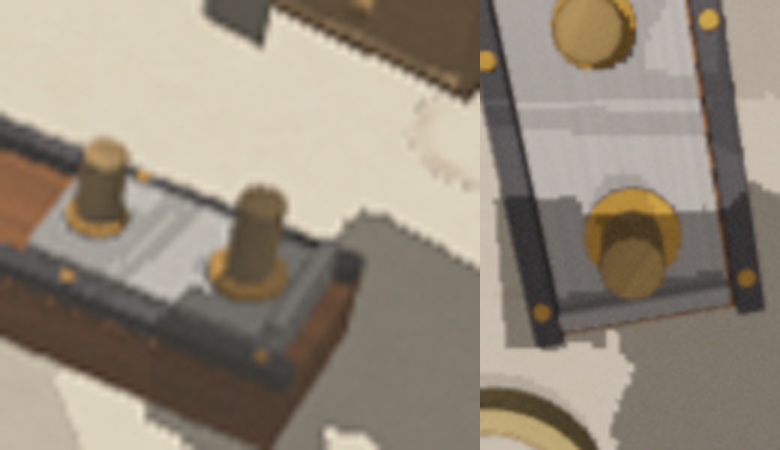

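The pin stands upright with its collar flat on the slide: collar at (248,275) and grip top (262,198) in the scene crop, where a seated pin is predicted. The gripper is clear.

```bash
python3 -c "
from cell import job;print(job.sign_off())"
```

```text
the job is handed in; nothing more can be done
None
```

The panel stop is set and the job is handed in. I gripped the knob and moved the slide about 67 mm. From straight above, its hole looked concentric with the base hole. I then put the slim-shank long pin through both holes and let go.

**Last checks:** the pin stands upright with its collar flat on the slide, where a fully seated pin should appear in the scene view. The gripper is open and well above, with forces near zero, and the clock read about 15.7 s of the 54 s allowed. I never reached for the other two pins or the red decoy. I did not take a last picture of the rack.

**Disagreements along the way:**
- My first hand-read top-view position for the long pin was about 1 cm off in y. The wrist view corrected it and the scene view confirmed it.
- Just before insertion, the scene and wrist views disagreed on the hole position by about 2 pixels. That was within the clearance, and the pin went in without contact force.
- While I held the knob, there was a side force of about 8 N. It disappeared on release.

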